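# Sort the mending, pegging and stain-kit things into their holders

### The arm

A 7-joint arm with a two-finger parallel gripper is mounted at the origin on a cart in front of the work surface, level with it; the furniture and walls round the work are solid. World frame = base frame: x ahead of the robot, y to its left, z up, the work surface at z = 0. Lengths are in m, angles in rad, forces in N, time in s.
With the tool pointing down it reaches from about 0.4 to 0.85 m from the base axis. Payload 4.5 kg.
Tool frame: the origin (TCP) lies where the fingers leave the gripper's body, on its centre line; the fingertips stand 64 mm ahead of it and the grasp point (between the pads) lies 45 mm ahead of it; z points along the fingers, y is the line along which they close (so a half turn about z gives the same grasp; the last joint's range is limited). The gripper opens to 88 mm and grips with 3 to 60 N. Pads are 18 mm wide; open, the fingers measure 123 mm over their backs; the gripper's body (75 mm by 187 mm) begins 45 mm behind the grasp point.
Start: joints at [1.351, 0.689, -0.195, 1.565, 0.157, 0.902, -0.215], TCP at [0.157, -0.605, 0.303] pointing down, gripper open.
Joint ranges: [-3.01, 3.01], [-0.46, 2.08], [-1.47, 1.51], [0.13, 2.56], [-1, 4.14], [0.04, 2.09], [-2.66, 2.66]. Speed limits (rad/s): [2.57, 2.57, 3.14, 3.14, 3.14, 3.14, 3.14].

### API

Orientations are given as a unit quaternion [x, y, z, w].
In Python, from plant import r gives the robot as it stands.
- The arm moves only by the tool play_rows, never from a script. Its arguments are lists of equal length, an entry for each row: "translation": the shift along the tool's x, y, z in m, a list of three; "delta_rot": the turn, a rotation vector about the tool's x, y, z in degrees, a list of three; "grip": the opening, from -1 (shut) to 1 (fully open). In form: {"translation": [[x, y, z], ...], "delta_rot": [[rx, ry, rz], ...], "grip": [grip, ...]}. A call has 1 to 20 rows; each row shifts and turns the commanded pose from where the row before left it, along the tool's axes as they then stand; what a row does not reach is not made up. A row lasts 1/8 s, in which the tool goes at most 62.5 mm and 10.7 degrees, less where a joint would pass 70% of its speed; a pose out of reach is approached as far as the arm can. A call with a gripper value outside its range is refused whole. The fingers move at their own pace and stop on an object; "squeeze" is the grip in N (left out, the last holds). Time passes only in rows, so rows that do not move let the fingers close. It gives the time, the measured TCP pose, the force, the opening and the grip force at its end, in the units of the state.
- r.get_state(): the state, without advancing time (a new reading comes with each control period).
- r.snapshot(name): name is "scene" or "top"; returns the picture (400x640x3 uint8, blue, green, red); there is no depth.
- r.get_calibration(name): a dict with "intrinsics" (3x3 intrinsics, pixels), "k1" (the pictures are not rectified: a ray, as slopes to the right and down, at radius r is drawn at 1 + k1 r^2 times it, then the intrinsics apply), "eye" and "rotation" of the camera in the world. Camera axes: x right, y up, looking along -z (the intrinsics and any distortion apply to the point x, -y, -z); pixel columns grow to the right and rows downward; lengths in m; the calibration is good to about 2 mm. A picture is of the moment at which its call begins. get_calibration takes no time and is no camera call.
- r.finish_job(): hands the job in; it is judged then, once.
Trained networks look in the newest picture that a camera, given by its name, has taken for a name from the list of things; names that differ only in an ending like _2 or _b are one class to them, and where a whole thing is asked for, a point or a joint stands for the part that bears it (a point fixed in the world has none). Each returns a list of dicts, best first, with "confidence" (0 to 1); they miss things now and then, are a little off and sometimes report something else, mostly with a low value. They report only what shows in the picture. A call takes as long as a camera call. They do not tell look-alikes from the thing itself.
- r.look_for(camera, target): "point" ([x, y, z] in m, in world coordinates, good to about 4 mm: the middle of the surface that is visible of it).
- r.silhouettes(camera, target): "pixels" (400x640 bool, what is visible of it).
The state is a dict: "clock": time; "q": joint angles; "qd": joint speeds; "joint_torque": joint torques, N m; "tool_pos": TCP position; "eef_rot": TCP orientation; "contact_force": force on the tool from outside, world axes, zero at the start; "moment": the same for the moment, N m; "opening": opening from 0.0 (shut) to 1.0 (fully open); "finger_force": force on a finger pad.
Only numpy, scipy, OpenCV 4.12 (cv2) and the standard library are available. Lean on these libraries where they do the work, as an engineer would, in place of code of your own. Each camera call takes 0.05 s, during which the arm holds its last target. There are 200 camera calls.

### The job

Sort the small things left along the front of the worktop into the holders where each kind belongs: stand the two loose cotton reels upright in the two empty wells of the wooden reel block, one in each; put both clothes pegs inside the speckled bowl; and stand the dropper bottle upright in the empty bay of the white stain-kit caddy, next to the brush. Leave the grey reel standing in the block's middle well, and the tape measure where it lies.

Things in the scene. Friction and masses are not known exactly. Their poses are not given: they have to be found in the camera images.
- reel_rust: loose cotton reel standing upright, 30 mm across (thread and wooden end discs), 38 mm tall, rust-brown thread. Origin: centre of its underside, z up its axis.
- reel_cream: loose cotton reel standing upright, same size and shape (30 mm across, 38 mm tall), cream thread. Origin: centre of its underside, z up its axis.
- peg_wood: loose wooden clothes peg lying on the worktop, 15 mm wide (x), 72 mm long (y), 12 mm high (z). Origin: centre of its underside. About 15 g.
- peg_white: loose white clothes peg lying on the worktop, same size: 15 mm wide (x), 72 mm long (y), 12 mm high (z). Origin: centre of its underside. About 15 g.
- dropper: loose dropper bottle standing upright: brown round body 33 mm across up to 70 mm height, then a black collar and rubber teat up to 102 mm. Origin: centre of its underside, z up. About 70 g.
- reel_block: fixed light-wood block, 64 (x) by 166 (y) mm, 24 high, with three round wells in a row along its y axis, centres at y = -52, 0, +52 mm (x = 0), each 44 mm across, flat floor 7 mm above the block's underside (17 mm deep). The middle well holds the grey reel, the outer wells are empty. Origin: centre of its underside.
- bowl: fixed round stoneware bowl, white with specks, for the clothes pegs: 115 mm across the outside, 53 mm high, inside about 100 mm across at the rim and 50 mm at the flat floor, which is about 11 mm above its underside. Empty at the start. Origin: centre of its underside, z up.
- stain_caddy: fixed white plastic caddy, open on top, 60 (x) by 162 (y) mm, walls 36 high and 4 thick, floor 5 thick. A divider 30 mm high parts a long bay at +y, filled by a fixed grey scrubbing brush (top 60 mm up, y = -17 to 69 mm), from an empty square bay centred at x = 0, y = -53 mm, 52 by 48 mm inside. Origin: centre of its underside.
- reel_grey: cotton reel with grey thread, 30 mm across, 38 mm tall, loose, already standing in the middle well of the reel block. Origin: centre of its underside.
- tape: sewing tape measure lying loose among the things, a bystander: round cream case 50 mm across and 21 mm high, its centre 22 mm from the origin along +y, with a short end of tape sticking out to y = -48 mm. Origin on the worktop at the edge of the case.
Things that resemble listed ones, but are neither listed nor needed, are in the scene too. Several things look just like the dropper: the one meant starts farthest to the robot's right. What is shaped like the reel_cream but purple is not meant.

How it is judged:
By the outcome, as a careful person would: the job done as asked, in the order asked, and still so for the second after the job is handed in, with the robot touching nothing.
It also fails if it takes over 112 s, if anything falls off the work surface, if the arm or the gripper's body presses on something with over 40 N, if the wrist force passes 120 N, or if a joint passes its speed limit or range.

## Working session

There is one attempt and no reset: what is moved stays moved. The work goes in short steps, Python scripts to look and compute and a tool call to move; the robot and the scene stay as the last step left them, time stands still between calls to the robot, and variables do not carry over. Pictures are saved under pics/ and viewed, at most 14 in all, crops included, and the job is handed in when it is done.

Besides the shell and the picture viewer there is one more tool, called after "Request:" as name(argument=value, ...) on one line, values as JSON. play_rows: Moves the arm, as the interface text tells. Its arguments: {"type":"object","properties":{"translation":{"type":"array","items":{"type":"array","items":{"type":"number"}}},"delta_rot":{"type":"array","items":{"type":"array","items":{"type":"number"}}},"grip":{"type":"array","items":{"type":"number"}},"squeeze":{"type":"number"}},"required":["translation","delta_rot","grip"]}

```bash
mkdir -p pics; ls; cat > h.py <<'E'
import numpy as np, cv2
from plant import r
def look(cam,names):
    for n in names:
        for d in r.look_for(cam,n)[:6]:
            if d["confidence"]>0.2: print(cam,n,np.round(d["point"],3),round(d["confidence"],2),proj(cam,d["point"]).round())
def proj(cam,p):
    c=r.get_calibration(cam);R=np.array(c["rotation"]);q=R.T@(np.array(p)-c["eye"])
    s=np.array([q[0]/-q[2],-q[1]/-q[2]]);s=s*(1+c["k1"]*(s@s));K=np.array(c["intrinsics"])
    return (K@[s[0],s[1],1])[:2]
def unproj(cam,uv,z):
    c=r.get_calibration(cam);R=np.array(c["rotation"]);K=np.array(c["intrinsics"])
    d=(np.linalg.inv(K)@[uv[0],uv[1],1])[:2];s=d.copy()
    for _ in range(20): s=d/(1+c["k1"]*(s@s))
    v=R@np.array([s[0],-s[1],-1]);e=np.array(c["eye"]);return e+v*(z-e[2])/v[2]
E
python3 - <<'E'
from h import *
for c in("scene","top"):
    cv2.imwrite(f"pics/{c}0.png",r.snapshot(c)); k=r.get_calibration(c);print(c,k["eye"],k["rotation"],k["intrinsics"],k["k1"])
    look(c,["reel_rust","reel_cream","peg_wood","peg_white","dropper","reel_block","bowl","stain_caddy","reel_grey","tape"])
print(r.get_state())
E
```

```text
pics
scene [-0.25804202 -0.7009219   0.51628983] [ 0.51061119 -0.20802167 -0.33254932  0.76512361] [[484.27277912   0.         324.5749862 ]
 [  0.         484.27277912 205.1809897 ]
 [  0.           0.           1.        ]] -0.0641770595828746Traceback (most recent call last):
  File "<stdin>", line 4, in <module>
  File "h.py", line 6, in look
    if d["confidence"]>0.2: print(cam,n,np.round(d["point"],3),round(d["confidence"],2),proj(cam,d["point"]).round())
                                                                                        ~~~~^^^^^^^^^^^^^^^^
  File "h.py", line 8, in proj
    c=r.get_calibration(cam);R=np.array(c["rotation"]);q=R.T@(np.array(p)-c["eye"])
                                                         ~~~^^~~~~~~~~~~~~~~~~~~~~~
ValueError: matmul: Input operand 1 has a mismatch in its core dimension 0, with gufunc signature (n?,k),(k,m?)->(n?,m?) (size 3 is different from 4)
```

View pics/scene0.png

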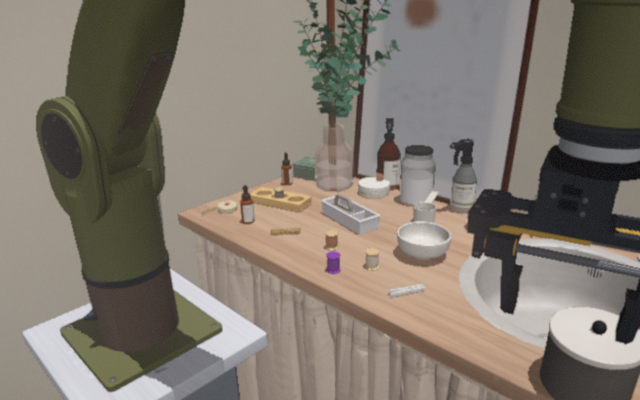

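The scene view shows two dropper-like bottles at (247,207) and (286,170), the purple reel at (333,262), and the cream reel at (372,259). The rust reel is at (331,240), the pegs at (285,231) and (406,291), and the tape at (226,207).

```bash
sed -i 's/R=np.array(c\["rotation"\])/R=Rotation.from_quat(c["rotation"]).as_matrix()/; 1a from scipy.spatial.transform import Rotation' h.py
python3 - <<'E'
from h import *
cv2.imwrite("pics/top0.png",r.snapshot("top")); r.snapshot("scene");k=r.get_calibration("top");print(k)
for c in("scene","top"):
    look(c,["reel_rust","reel_cream","peg_wood","peg_white","dropper","reel_block","bowl","stain_caddy","reel_grey","tape"])
print(r.get_state())
E
```

```text
{'intrinsics': array([[424.7671686 ,   0.        , 322.70585766],
       [  0.        , 424.7671686 , 199.21795754],
       [  0.        ,   0.        ,   1.        ]]), 'k1': 0.012030661621227177, 'eye': array([-0.08530963, -0.15227997,  0.99771695]), 'rotation': array([ 0.23367686, -0.16674471, -0.57217823,  0.76824696])}
scene reel_rust [ 0.437 -0.043  0.024] 0.82 [332. 240.]
scene reel_cream [ 0.43  -0.159  0.027] 0.72 [371. 257.]
scene reel_cream [ 0.364 -0.111  0.024] 0.56 [332. 263.]
scene peg_wood [0.419 0.096 0.004] 0.6 [285. 233.]
scene dropper [0.644 0.342 0.04 ] 0.75 [285. 173.]
scene dropper [0.398 0.21  0.046] 0.72 [247. 207.]
scene reel_block [0.526 0.224 0.018] 0.68 [282. 201.]
scene bowl [ 0.572 -0.198  0.037] 0.57 [426. 235.]
scene stain_caddy [0.571 0.022 0.023] 0.88 [350. 214.]
scene reel_grey [0.402 0.317 0.011] 0.71 [224. 208.]
scene reel_grey [0.533 0.244 0.035] 0.52 [279. 192.]
scene tape [0.401 0.318 0.007] 0.62 [224. 209.]
top reel_rust [ 0.438 -0.032  0.04 ] 0.62 [341. 230.]
top reel_cream [ 0.431 -0.151  0.038] 0.43 [386. 244.]
top reel_cream [ 0.372 -0.10
[... 588 characters left out ...]
, 'q': array([ 1.35080935,  0.68911257, -0.19455616,  1.56527966,  0.15730403,
        0.90248541, -0.21509068]), 'qd': array([ 0.00098472,  0.00060249, -0.00037222, -0.0004225 , -0.0021187 ,
        0.00231447, -0.00075172]), 'joint_torque': array([-4.21772293e-04, -5.27510440e+01, -1.26687583e+00, -1.53747958e+01,
       -5.17298549e-02, -5.73094349e-04,  7.41195163e-05]), 'tool_pos': array([ 0.15693036, -0.6050102 ,  0.30273919]), 'eef_rot': array([ 9.91959954e-01,  1.26552155e-01, -5.31366049e-07,  4.90180414e-05]), 'contact_force': array([ 0.69246707, -0.44601138,  1.05281904]), 'moment': array([ 0.0467675 , -0.01804414,  0.04722969]), 'finger_force': 0.0, 'opening': 0.9979846198089912}
```

View pics/top0.png

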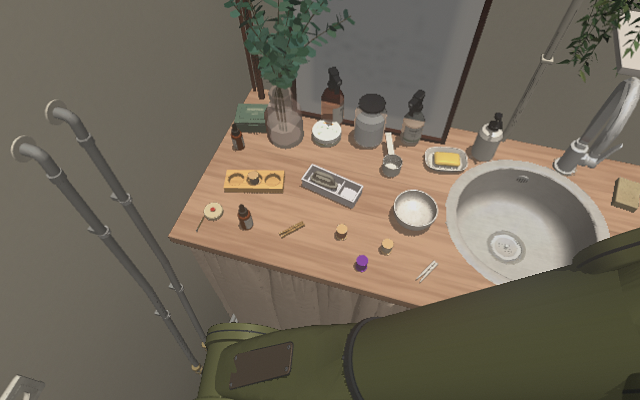

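Top view: two bottles look like the dropper, one at (245,218), y≈0.21, and one at (238,138), y≈0.34. The robot's right is -y, so the one meant should be (245,218). The spray and pump bottles differ in shape. I'll confirm this in a crop, and fit poses from the silhouettes in both cameras.

```bash
cat > fit.py <<'E'
from h import *
from scipy.optimize import minimize
def cyl(rr,z0,z1,r2=None):
    a=np.linspace(0,2*np.pi,40);r2=r2 or rr
    return np.vstack([np.c_[rr*np.cos(a),rr*np.sin(a),a*0+z0],np.c_[r2*np.cos(a),r2*np.sin(a),a*0+z1]])
def box(x,y,z0,z1,cy=0): return np.array([[i*x/2,cy+j*y/2,k] for i in(-1,1) for j in(-1,1) for k in(z0,z1)])
reel=[cyl(.015,0,.038)]
M=dict(reel_rust=reel,reel_cream=reel,reel_grey=reel,peg_wood=[box(.015,.072,0,.012)],peg_white=[box(.015,.072,0,.012)],
 dropper=[cyl(.0165,0,.07),cyl(.009,.07,.102)],reel_block=[box(.064,.166,0,.024)],
 bowl=[cyl(.03,0,.053,.0575)],stain_caddy=[box(.06,.162,0,.036)])
def mask(cam,parts,p,z=0,S=4):
    m=np.zeros((400*S//2,640*S//2),np.uint8);c,s=np.cos(p[2]),np.sin(p[2])
    for P in parts:
        W=np.c_[p[0]+c*P[:,0]-s*P[:,1],p[1]+s*P[:,0]+c*P[:,1],P[:,2]+z]
        uv=np.array([proj(cam,w) for w in W]);h=cv2.convexHull(((uv+.5)*S/2*16-8).astype(np.int32))
        cv2.fillConvexPoly(m,h,1,shift=4)
    return cv2.resize(m,(640,400),interpolation=cv2.INTER_AREA) if False else cv2.resize(m.astype(np.float32),(640,400),interpolation=cv2.INTER_AREA)
_c={}
_g=r.get_calibration
def gc(n):
    if n not in _c:_c[n]=_g(n)
    return _c[n]
class P: pass
def fit(name,guess,cams=("scene","top"),yaw=True,z=0,maxd=12):
    obs={}
    for c in cams:
        g=proj(c,[guess[0],guess[1],z+.015]);best=None
        for d in r.silhouettes(c,name):
            v,u=np.nonzero(d["pixels"]);e=np.hypot(u.mean()-g[0],v.mean()-g[1])
            if e<maxd+8*(name in("dropper","stain_caddy")) and(best is None or e<best[0]):best=(e,d["pixels"].astype(np.float32),d["confidence"])
        if best is not None: obs[c]=best[1]
    def cost(p):
        t=0
        for c,o in obs.items():
            m=mask(c,M[name],[p[0],p[1],p[2]if yaw else 0],z);t+=1-np.minimum(m,o).sum()/np.maximum(m,o).sum()
        return t/len(obs)
    if not obs: print(name,"nothing");return
    res=[]
    for a in (np.arange(0,180,30)if yaw else [0]):
        g=np.array([guess[0],guess[1],np.radians(a)])
        res.append((cost(g),a,g))
    res.sort(key=lambda t:t[0]);out=[]
    for _,_,g in res[:2]:
        o=minimize(cost,g,method="Nelder-Mead",options=dict(initial_simplex=g+np.vstack([np.zeros(3),np.diag([.01,.01,.25])]),maxiter=90))
        out.append(o)
    o=min(out,key=lambda o:o.fun)
    print(name,list(obs),np.round(o.x[:2],4),"yaw" ,round(np.degrees(o.x[2]),1) if yaw else "-","1-IoU",round(o.fun,3));return o.x
E
sed -i 's/^from plant import r/from plant import r\nimport functools\ncal=functools.lru_cache(None)(lambda n:r.get_calibration(n))/; s/c=r.get_calibration(cam)/c=cal(cam)/' h.py; sed -i '/^_c={}/,/^class P/d' fit.py
python3 - <<'E'
from fit import *
a=r.snapshot("scene");b=r.snapshot("top")
for n,g,y in [("reel_rust",(.438,-.037),0),("reel_cream",(.431,-.155),0),("peg_wood",(.42,.097),1),("peg_white",(.408,-.264),1),("dropper",(.4,.212),0),("reel_block",(.535,.25),1),("bowl",(.572,-.2),0),("stain_caddy",(.578,.028),1)]: fit(n,g,yaw=bool(y))
fit("reel_grey",(.535,.25),yaw=False,z=.007)
fit("dropper",(.646,.343),yaw=False)
for uv in [(285,132),(325,138),(270,125)]: print(uv,unproj("top",uv,0).round(3))
for n,s in(("caddy_brush",(323,181)),("caddy_empty",(348,190))): print(n,unproj("top",s,.02).round(3))
k=lambda im,x,y,w,h:cv2.resize(im[y:y+h,x:x+w],(400,400))
cv2.imwrite("pics/crop1.png",np.hstack([k(a,190,140,130,130),k(b,190,120,130,130)]))
E
```

```text
reel_rust ['scene', 'top'] [ 0.4439 -0.0318] yaw - 1-IoU 0.115
reel_cream ['scene'] [ 0.436 -0.156] yaw - 1-IoU 0.123
peg_wood ['scene', 'top'] [0.4218 0.1006] yaw 51.5 1-IoU 0.298
peg_white ['scene', 'top'] [ 0.4053 -0.2655] yaw 60.6 1-IoU 0.197
dropper ['scene', 'top'] [0.4036 0.2209] yaw - 1-IoU 0.194
reel_block ['scene', 'top'] [0.5372 0.2515] yaw 14.9 1-IoU 0.141
bowl ['scene', 'top'] [ 0.5459 -0.2015] yaw - 1-IoU 0.114
stain_caddy ['scene', 'top'] [0.5796 0.034 ] yaw 167.2 1-IoU 0.042
reel_grey ['scene'] [0.5393 0.2531] yaw - 1-IoU 0.42
dropper ['top'] [0.6482 0.3473] yaw - 1-IoU 0.212
(285, 132) [0.749 0.236 0.   ]
(325, 138) [0.76  0.108 0.   ]
(270, 125) [0.763 0.291 0.   ]
caddy_brush [0.587 0.062 0.02 ]
caddy_empty [ 0.577 -0.014  0.02 ]
```

View pics/crop1.png

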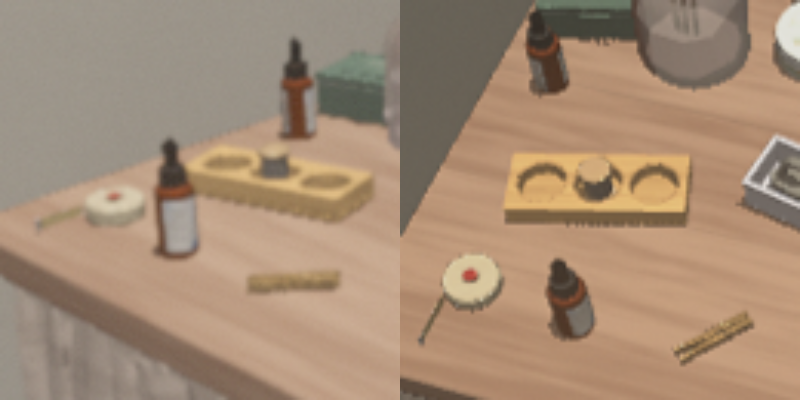

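Confirmed in the crop: the front bottle, top (245,218), y≈0.22, is farther right than the one behind it at y≈0.35, so it is the dropper. The block, wells, tape and wooden peg also show clearly. First move: turn the tool and swing over the worktop.

Request:
play_rows(translation=[[0,0,0],[0,0,0],[0,0,0],[0,0,0],[0,0,0],[0,0,0],[0,0,0],[0,0,0],[0,0,0],[0.029,0.036,0],[0.029,0.036,0],[0.029,0.036,0],[0.029,0.036,0],[0.029,0.036,0],[0.029,0.036,0.01],[0.029,0.036,0.01],[0.029,0.036,0.01],[0.029,0.036,0.01],[0.029,0.036,0.01],[0.029,0.036,0]], delta_rot=[[0,0,-10],[0,0,-10],[0,0,-10],[0,0,-10],[0,0,-10],[0,0,-10],[0,0,-10],[0,0,-10],[0,0,-10],[0,0,0],[0,0,0],[0,0,0],[0,0,0],[0,0,0],[0,0,0],[0,0,0],[0,0,0],[0,0,0],[0,0,0],[0,0,0]], grip=[0.4,0.4,0.4,0.4,0.4,0.4,0.4,0.4,0.4,0.4,0.4,0.4,0.4,0.4,0.4,0.4,0.4,0.4,0.4,0.4], squeeze=20)

```text
clock: 4.8
tool_pos: [0.4607, -0.1957, 0.2522]
eef_rot: [0.612, 0.791, -0.0, -0.0]
contact_force: [-0.1, 0.1, 0.5]
opening: 0.701
finger_force: 0.0
```

```bash
cat >> h.py <<'E'
def go(x,y,z,ya=None):
    """tool-frame delta to world target; ya = wanted azimuth (deg) of tool y axis"""
    s=r.get_state();R=Rotation.from_quat(s["eef_rot"]).as_matrix();p=np.array(s["tool_pos"])
    a=np.degrees(np.arctan2(R[1,1],R[0,1]));out=f"t={s['clock']:.2f} at {p.round(4)} y-az {a:.1f} tilt {np.degrees(np.arccos(-R[2,2])):.2f} open {s['opening']*88:.1f}mm F {np.round(s['contact_force'],1)} grip {s['finger_force']:.1f} q7 {s['q'][6]:.2f}"
    print(out)
    if ya is not None:
        d=(ya-a+90)%180-90;print("rz",round(-d,1)); R=Rotation.from_euler("z",d,degrees=True).as_matrix()@R
    print("delta after turn",(R.T@(np.array([x,y,z])-p)).round(4))
E
python3 - <<'E'
from fit import *
go(.4439,-.0318,.15,14.9)
a=r.snapshot("scene");b=r.snapshot("top")
def ring(im,cam,p,rr,z,col):
    t=np.linspace(0,2*np.pi,60);uv=np.array([proj(cam,[p[0]+rr*np.cos(k),p[1]+rr*np.sin(k),z]) for k in t])
    return uv
def draw(im,cam,S,off):
    big=cv2.resize(im[off[1]:off[1]+off[3],off[0]:off[0]+off[2]],None,fx=S,fy=S,interpolation=cv2.INTER_CUBIC)
    def pl(uv,col): cv2.polylines(big,[(((uv+.5)-off[:2])*S).astype(np.int32)],False,col,1)
    B=np.array([.5372,.2515]);
    for s in(-.052,.052):
        th=np.radians(14.9);pl(ring(im,cam,B+s*np.array([-np.sin(th),np.cos(th)]),.022,.024,0),(0,0,255))
    pl(ring(im,cam,[.5459,-.2015],.0575,.053,0),(0,0,255));pl(ring(im,cam,[.572,-.2],.0575,.053,0),(255,0,0))
    th=np.radians(-12.8);C=np.array([.5796,.034])-.053*np.array([-np.sin(th),np.cos(th)]);pl(ring(im,cam,C,.024,.036,0),(0,0,255))
    pl(ring(im,cam,[.4439,-.0318],.015,.038,0),(0,0,255));pl(ring(im,cam,[.436,-.156],.015,.038,0),(0,0,255));pl(ring(im,cam,[.4036,.2209],.0165,.07,0),(255,0,0))
    return big
cv2.imwrite("pics/ov_top.png",draw(b,"top",3,(215,130,260,160)))
cv2.imwrite("pics/ov_scene.png",draw(a,"scene",3,(200,150,260,160)))
E
```

```text
t=4.80 at [ 0.4607 -0.1957  0.2522] y-az 14.5 tilt 0.05 open 61.7mm F [-0.1  0.1  0.5] grip 0.0 q7 0.02
rz -0.4
delta after turn [0.1627 0.0259 0.1022]
```

View pics/ov_top.png

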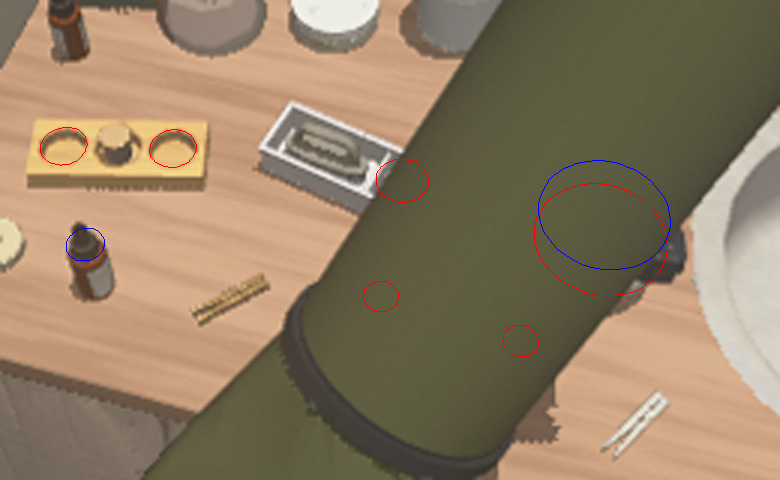

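View pics/ov_scene.png

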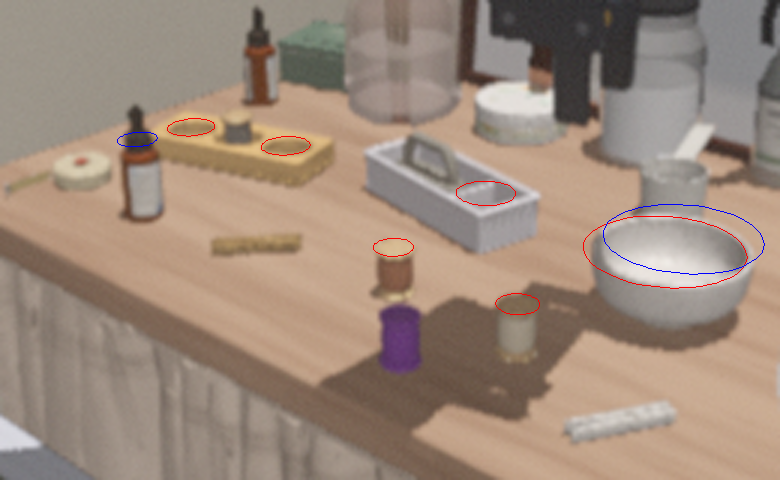

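The overlays show both wells, both reels and the caddy bay fit well. The bowl sits near crop (670,240) and the dropper needs a finer fit, so I'll do both before their turns. Now pick the rust reel.

Request:
play_rows(translation=[[0.033,0.005,0.012],[0.033,0.005,0.012],[0.033,0.005,0.012],[0.033,0.005,0.012],[0.031,0.006,0.012],[0,0,0.021],[0,0,0.021],[0,0,0.021],[0,0,0.021],[0,0,0.021],[0,0,0.002],[0,0,0],[0,0,0],[0,0,0],[0,0,0],[0,0,0],[0,0,0]], delta_rot=[[0,0,0],[0,0,0],[0,0,0],[0,0,0],[0,0,0],[0,0,0],[0,0,0],[0,0,0],[0,0,0],[0,0,0],[0,0,0],[0,0,0],[0,0,0],[0,0,0],[0,0,0],[0,0,0],[0,0,0]], grip=[0.4,0.4,0.4,0.4,0.4,0.4,0.4,0.4,0.4,0.4,0.4,0.4,-1,-1,-1,-1,-1], squeeze=15)

```text
clock: 7.02
tool_pos: [0.4464, -0.0331, 0.0922]
eef_rot: [0.612, 0.791, -0.001, 0.0]
contact_force: [-0.8, -0.5, 2.0]
opening: 0.325
finger_force: 15.0
```

```bash
python3 - <<'E'
from h import *
go(.5506,.2013,.16)
go(.4439,-.0318,.085)
E
```

```text
t=7.03 at [ 0.4464 -0.0331  0.0922] y-az 14.5 tilt 0.10 open 28.6mm F [-0.8 -0.5  2. ] grip 15.0 q7 -0.91
delta after turn [ 0.2006  0.1596 -0.0682]
t=7.03 at [ 0.4464 -0.0331  0.0922] y-az 14.5 tilt 0.10 open 28.6mm F [-0.8 -0.5  2. ] grip 15.0 q7 -0.91
delta after turn [ 0.0019 -0.0021  0.0072]
```

Request:
play_rows(translation=[[0,0,0],[0,0,0],[0,0,0.004],[0,0,0.003],[0,0,0],[0,0,0],[0,0,0],[0,0,0],[0,0,-0.01],[0,0,-0.025],[0,0,-0.025],[0,0,-0.02]], delta_rot=[[0,0,0],[0,0,0],[0,0,0],[0,0,0],[0,0,0],[0,0,0],[0,0,0],[0,0,0],[0,0,0],[0,0,0],[0,0,0],[0,0,0]], grip=[0,0,0,0,-1,-1,-1,-1,-1,-1,-1,-1], squeeze=15)

```text
clock: 8.52
tool_pos: [0.4462, -0.0332, 0.1661]
eef_rot: [0.612, 0.791, -0.001, 0.0]
contact_force: [0.7, 0.3, -1.3]
opening: 0.327
finger_force: 15.0
```

```bash
python3 - <<'E'
from h import *
go(.5506,.2013,.16)
E
```

```text
t=8.53 at [ 0.4462 -0.0332  0.1661] y-az 14.5 tilt 0.09 open 28.8mm F [ 0.7  0.3 -1.3] grip 15.0 q7 -0.75
delta after turn [0.2009 0.1598 0.0057]
```

Request:
play_rows(translation=[[0.025,0.02,0],[0.025,0.02,0],[0.025,0.02,0],[0.025,0.02,0],[0.025,0.02,0],[0.025,0.02,0],[0.025,0.02,0],[0.025,0.02,0],[0,0,0]], delta_rot=[[0,0,0],[0,0,0],[0,0,0],[0,0,0],[0,0,0],[0,0,0],[0,0,0],[0,0,0],[0,0,0]], grip=[-1,-1,-1,-1,-1,-1,-1,-1,-1])

```text
clock: 9.65
tool_pos: [0.5512, 0.2038, 0.1648]
eef_rot: [0.611, 0.792, 0.001, -0.0]
contact_force: [-0.3, -1.3, -0.8]
opening: 0.327
finger_force: 15.0
```

```bash
python3 - <<'E'
from fit import *
go(.5506,.2013,.095,14.9)
s=r.snapshot("scene")
fit("reel_rust",(.5506,.2013),cams=("scene",),yaw=False,z=.08,maxd=30)
cv2.imwrite("pics/c2.png",cv2.resize(s[100:250,200:400],(800,600)))
E
```

```text
t=9.65 at [0.5512 0.2038 0.1648] y-az 14.7 tilt 0.08 open 28.8mm F [-0.3 -1.3 -0.8] grip 15.0 q7 -0.85
rz -0.2
delta after turn [-0.0024 -0.0012  0.0698]
reel_rust ['scene'] [0.5509 0.2032] yaw - 1-IoU 0.312
```

View pics/c2.png

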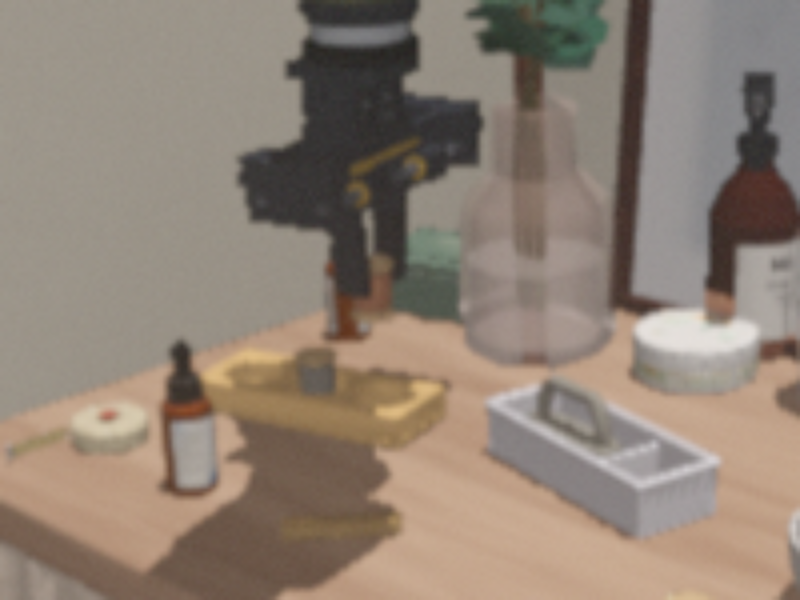

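The reel hangs upright in the fingers at crop (380,285), over the right well. Lower it.

Request:
play_rows(translation=[[-0.004,-0.001,0.012],[0,0,0.014],[0,0,0.014],[0,0,0.014],[0,0,0.012],[0,0,0.003],[0,0,0]], delta_rot=[[0,0,0],[0,0,0],[0,0,0],[0,0,0],[0,0,0],[0,0,0],[0,0,0]], grip=[-1,-1,-1,-1,-1,-1,-1])

```text
clock: 10.62
tool_pos: [0.551, 0.1968, 0.0956]
eef_rot: [0.612, 0.791, -0.001, 0.0]
contact_force: [0.5, -0.2, -0.2]
opening: 0.325
finger_force: 15.0
```

Request:
play_rows(translation=[[0.003,0,0],[0,0,0],[0,0,0],[0,0,0],[0,0,0],[0,0,-0.015],[0,0,-0.025],[0,0,-0.025],[0,0,-0.02],[-0.035,-0.022,0],[-0.035,-0.022,0],[-0.035,-0.022,0],[-0.035,-0.022,0],[-0.035,-0.022,0],[-0.035,-0.022,0],[-0.035,-0.022,0],[-0.035,-0.022,0],[-0.035,-0.022,0],[0,0,0]], delta_rot=[[0,0,0],[0,0,0],[0,0,0],[0,0,0],[0,0,0],[0,0,0],[0,0,0],[0,0,0],[0,0,0],[0,0,0],[0,0,0],[0,0,0],[0,0,0],[0,0,0],[0,0,0],[0,0,0],[0,0,0],[0,0,0],[0,0,0]], grip=[-1,-1,0,0,0,0,0,0,0,0.4,0.4,0.4,0.4,0.4,0.4,0.4,0.4,0.4,0.4])

```text
clock: 13.0
tool_pos: [0.4362, -0.1587, 0.1815]
eef_rot: [0.615, 0.789, -0.002, 0.0]
contact_force: [-0.5, 0.3, 0.5]
opening: 0.698
finger_force: 0.0
```

```bash
python3 - <<'E'
from fit import *
s=r.snapshot("scene");t=r.snapshot("top")
fit("reel_rust",(.5506,.2013),yaw=False,z=.007)
fit("reel_cream",(.436,-.156),yaw=False)
go(.436,-.156,.085,14.9)
cv2.imwrite("pics/c3.png",cv2.resize(s[150:300,230:430],(800,600)))
E
```

```text
reel_rust ['top'] [0.5527 0.2032] yaw - 1-IoU 0.336
reel_cream ['scene'] [ 0.436 -0.156] yaw - 1-IoU 0.132
t=13.30 at [ 0.4384 -0.1537  0.1816] y-az 14.7 tilt 0.06 open 61.8mm F [ 0.2 -0.6  0.2] grip 0.0 q7 -0.42
rz -0.2
delta after turn [-0.0015 -0.0029  0.0966]
```

View pics/c3.png

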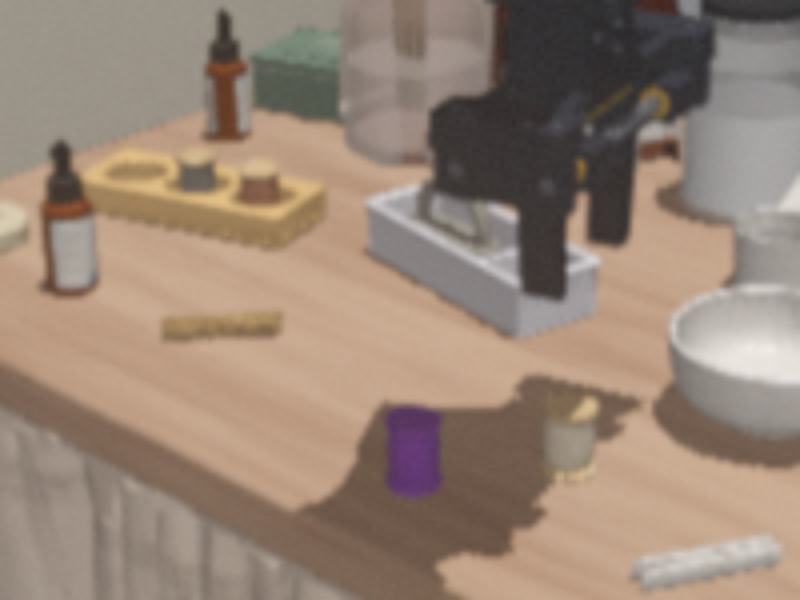

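The rust reel stands in its well at crop (260,180). Cream is at crop (570,440) and purple at (413,450), clear of the fingers. Grasp cream.

Request:
play_rows(translation=[[-0.002,-0.003,0.01],[0,0,0.018],[0,0,0.018],[0,0,0.018],[0,0,0.018],[0,0,0.012],[0,0,0.003],[0,0,0],[0,0,0],[0,0,0],[0,0,0],[0,0,0],[0,0,0]], delta_rot=[[0,0,0],[0,0,0],[0,0,0],[0,0,0],[0,0,0],[0,0,0],[0,0,0],[0,0,0],[0,0,0],[0,0,0],[0,0,0],[0,0,0],[0,0,0]], grip=[0.4,0.4,0.4,0.4,0.4,0.4,0.4,0.4,-1,-1,-1,-1,-1])

```text
clock: 14.92
tool_pos: [0.4355, -0.1579, 0.0845]
eef_rot: [0.612, 0.791, -0.001, 0.0]
contact_force: [0.9, 0.3, 2.6]
opening: 0.325
finger_force: 15.0
```

```bash
python3 - <<'E'
from h import *
go(.5236,.3017,.17,14.9)
E
```

```text
t=14.93 at [ 0.4355 -0.1579  0.0845] y-az 14.5 tilt 0.10 open 28.6mm F [0.9 0.3 2.6] grip 15.0 q7 -0.78
rz -0.4
delta after turn [ 0.4213  0.2033 -0.0863]
```

Request:
play_rows(translation=[[0,0,-0.015],[0,0,-0.024],[0,0,-0.024],[0,0,-0.024],[0.038,0.0185,0],[0.038,0.0185,0],[0.038,0.0185,0],[0.038,0.0185,0],[0.038,0.0185,0],[0.038,0.0185,0],[0.038,0.0185,0],[0.038,0.0185,0],[0.038,0.0185,0],[0.038,0.0185,0],[0.038,0.0185,0],[0,0,0],[0,0,0]], delta_rot=[[0,0,0],[0,0,0],[0,0,0],[0,0,0],[0,0,0],[0,0,0],[0,0,0],[0,0,0],[0,0,0],[0,0,0],[0,0,0],[0,0,0],[0,0,0],[0,0,0],[0,0,0],[0,0,0],[0,0,0]], grip=[-1,-1,-1,-1,-1,-1,-1,-1,-1,-1,-1,-1,-1,-1,-1,-1,-1])

```text
clock: 17.05
tool_pos: [0.527, 0.2967, 0.1699]
eef_rot: [0.612, 0.791, -0.002, 0.001]
contact_force: [-0.5, -0.2, -0.8]
opening: 0.326
finger_force: 15.0
```

```bash
python3 - <<'E'
from h import *
go(.5236,.3017,.0935,14.9)
E
```

```text
t=17.05 at [0.527  0.2967 0.1699] y-az 14.5 tilt 0.24 open 28.7mm F [-0.5 -0.2 -0.8] grip 15.0 q7 -0.96
rz -0.4
delta after turn [ 0.0059 -0.0018  0.0764]
```

Request:
play_rows(translation=[[0.003,-0.002,0.012],[0,0,0.015],[0,0,0.015],[0,0,0.015],[0,0,0.012],[0,0,0.006],[0,0,0]], delta_rot=[[0,0,0],[0,0,0],[0,0,0],[0,0,0],[0,0,0],[0,0,0],[0,0,0]], grip=[-1,-1,-1,-1,-1,-1,-1])

```text
clock: 17.92
tool_pos: [0.5245, 0.3003, 0.0952]
eef_rot: [0.612, 0.791, -0.001, 0.0]
contact_force: [0.1, -0.4, -0.9]
opening: 0.325
finger_force: 15.0
```

Request:
play_rows(translation=[[0,0,0.001],[0,0,0],[0,0,0],[0,0,0],[0,0,0],[0,0,-0.015],[0,0,-0.025],[0,0,-0.025],[0,0,-0.025],[0,0,-0.02]], delta_rot=[[0,0,0],[0,0,0],[0,0,0],[0,0,0],[0,0,0],[0,0,0],[0,0,0],[0,0,0],[0,0,0],[0,0,0]], grip=[-1,0,0,0,0,0,0,0,0,0])

```text
clock: 19.18
tool_pos: [0.5249, 0.3007, 0.2066]
eef_rot: [0.612, 0.791, -0.0, 0.0]
contact_force: [0.2, -0.2, 0.2]
opening: 0.503
finger_force: 0.0
```

```bash
cat >> fit.py <<'E'
def rect(cam,name,g,z):
    q=proj(cam,[g[0],g[1],z])
    for d in r.silhouettes(cam,name):
        v,u=np.nonzero(d["pixels"])
        if np.hypot(u.mean()-q[0],v.mean()-q[1])>12: continue
        W=np.array([unproj(cam,(a,b),z)[:2] for a,b in zip(u,v)])
        c,s,a=cv2.minAreaRect((W*1000).astype(np.float32));e,V=np.linalg.eigh(np.cov(W.T));l=V[:,1]
        print(cam,name,"mean",W.mean(0).round(4),"rectc",np.round(np.array(c)/1000,4),"size",np.round(s),"long-axis az",round(np.degrees(np.arctan2(l[1],l[0]))%180,1))
E
python3 - <<'E'
from fit import *
s=r.snapshot("scene");t=r.snapshot("top")
for c in("scene","top"):
    rect(c,"peg_wood",(.42,.098),.008);rect(c,"peg_white",(.407,-.264),.008)
    for d in r.silhouettes(c,"bowl"):
        v,u=np.nonzero(d["pixels"])
        print(c,"bowl",u.min(),u.max(),v.min(),v.max(),d["confidence"],unproj(c,(u.mean(),v.mean()),.03).round(3))
fit("reel_cream",(.5236,.3017),yaw=False,z=.007);go(.42,.1,.2)
cv2.imwrite("pics/t4.png",cv2.resize(t[130:290,200:470],None,fx=2.9,fy=2.9,interpolation=cv2.INTER_CUBIC))
E
```

```text
scene peg_wood mean [0.4168 0.0955] rectc [0.4169 0.0945] size [38. 70.] long-axis az 140.5
scene peg_white mean [ 0.4032 -0.266 ] rectc [ 0.4043 -0.2647] size [34. 80.] long-axis az 151.9
scene bowl 397 451 222 258 0.73 [ 0.562 -0.199  0.03 ]
top peg_wood mean [0.429  0.0919] rectc [0.4279 0.092 ] size [19. 53.] long-axis az 140.7
top peg_white mean [ 0.4069 -0.2661] rectc [ 0.4048 -0.2653] size [15. 68.] long-axis az 148.2
top bowl 393 437 190 230 0.75 [ 0.558 -0.204  0.03 ]
reel_cream ['scene'] [0.5228 0.3054] yaw - 1-IoU 0.305
t=19.68 at [0.5244 0.3003 0.2038] y-az 14.5 tilt 0.17 open 44.1mm F [ 0.5  0.5 -0.1] grip 0.0 q7 -0.93
delta after turn [-0.1676 -0.1514  0.0044]
```

View pics/t4.png

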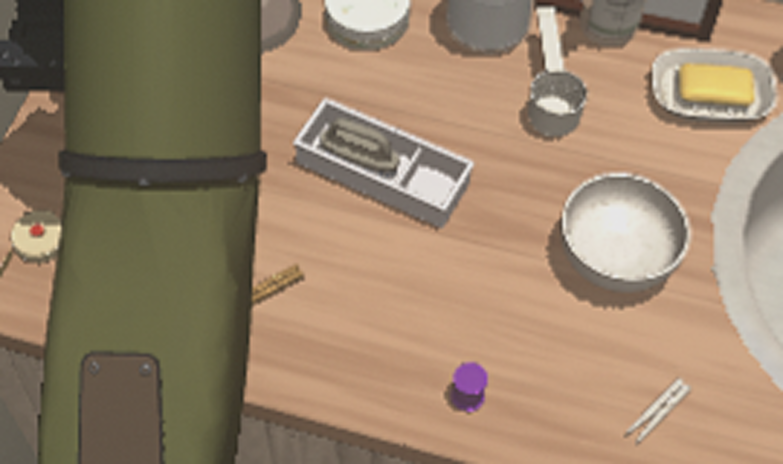

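The top view shows the bowl rim spanning crop x 562–690 and the white peg from (632,438) to (686,383). The caddy's empty bay is at (435,180). I'll use these, plus the earlier wood-peg end pixels, for a check.

```bash
python3 - <<'E'
from h import *
for n,z,S,o,pts in [("wood",.01,3,(215,130),[(195,317),(268,281)]),("white",.01,2.9,(200,130),[(632,438),(686,383)]),("bowl l/r/top",.053,2.9,(200,130),[(562,226),(690,226),(626,173)]),("bay",.036,2.9,(200,130),[(437,183)])]:
    print(n,[unproj("top",(np.array(p)/S+o-.5),z)[:2].round(4) for p in pts])
d=lambda u,v,z:unproj("scene",(u/3+200-.5,v/3+150-.5),z)[:2].round(4)
print("scene wood",d(213,245,.006),d(300,243,.006),"bowl l/r",d(593,245,.053),d(750,258,.053))
go(.427,.099,.17,51)
E
```

```text
wood [array([0.3929, 0.1232]), array([0.4459, 0.073 ])]
white [array([ 0.3703, -0.2467]), array([ 0.4343, -0.2829])]
bowl l/r/top [array([ 0.5346, -0.1471]), array([ 0.5672, -0.2576]), array([ 0.6086, -0.1922])]
bay [array([ 0.5596, -0.0244])]
scene wood [0.3982 0.1241] [0.447  0.0743] bowl l/r [ 0.5192 -0.1582] [ 0.5749 -0.2534]
t=19.68 at [0.5244 0.3003 0.2038] y-az 14.5 tilt 0.17 open 44.1mm F [ 0.5  0.5 -0.1] grip 0.0 q7 -0.93
rz -36.5
delta after turn [-0.0509 -0.2177  0.0344]
```

Request:
play_rows(translation=[[0,0,0],[0,0,0],[0,0,0],[0,0,0],[-0.0095,-0.0365,0],[-0.0095,-0.0365,0],[-0.0095,-0.0365,0],[-0.0095,-0.0365,0],[-0.0095,-0.0365,0.015],[-0.0095,-0.0365,0.02],[0,0,0.02],[0,0,0.015],[0,0,0]], delta_rot=[[0,0,-8.5],[0,0,-8.5],[0,0,-8.5],[0,0,-8.5],[0,0,0],[0,0,0],[0,0,0],[0,0,0],[0,0,0],[0,0,0],[0,0,0],[0,0,0],[0,0,0]], grip=[0,0,0,0,0,0,0,0,0,0,0,0,0])

```text
clock: 21.3
tool_pos: [0.422, 0.0985, 0.1342]
eef_rot: [0.354, 0.935, -0.001, -0.001]
contact_force: [0.7, 0.1, 0.5]
opening: 0.496
finger_force: 0.0
```

```bash
python3 - <<'E'
from h import *
go(.421,.0987,.067,48.5)
s=r.snapshot("scene")
cv2.imwrite("pics/c5.png",cv2.resize(s[150:300,200:400],(800,600)))
E
```

```text
t=21.30 at [0.422  0.0985 0.1342] y-az 48.6 tilt 0.19 open 43.6mm F [0.7 0.1 0.5] grip 0.0 q7 -0.77
rz 0.1
delta after turn [ 0.0009 -0.0003  0.0672]
```

View pics/c5.png

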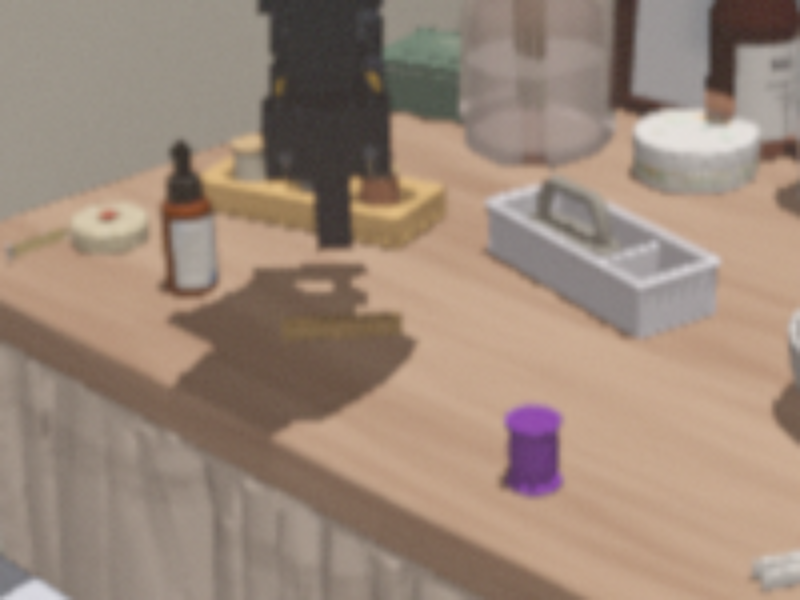

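Cream stands in the left well at crop (248,158) and the peg lies below the gripper at (342,327). Descend and grasp.

Request:
play_rows(translation=[[0,0,0.015],[0,0,0.018],[0,0,0.018],[0,0,0.012],[0,0,0.003],[0,0,0],[0,0,0],[0,0,0],[0,0,0],[0,0,0],[0,0,0]], delta_rot=[[0,0,0],[0,0,0],[0,0,0],[0,0,0],[0,0,0],[0,0,0],[0,0,0],[0,0,0],[0,0,0],[0,0,0],[0,0,0]], grip=[0,0,0,0,0,0,-1,-1,-1,-1,-1], squeeze=10)

```text
clock: 22.72
tool_pos: [0.4225, 0.0984, 0.0691]
eef_rot: [0.354, 0.935, -0.001, 0.0]
contact_force: [0.7, 0.3, 3.6]
opening: 0.165
finger_force: 10.0
```

```bash
python3 - <<'E'
from h import *
go(.549,-.203,.16)
E
```

```text
t=22.73 at [0.4225 0.0984 0.0691] y-az 48.5 tilt 0.09 open 14.5mm F [0.7 0.3 3.6] grip 10.0 q7 -1.15
delta after turn [-0.2945 -0.1422 -0.0904]
```

Request:
play_rows(translation=[[0,0,-0.01],[0,0,-0.025],[0,0,-0.025],[0,0,-0.025],[0,0,-0.02],[0,0,0],[0,0,0],[0,0,0],[0,0,0],[0,0,0],[-0.0305,0.0187,0],[-0.0305,0.0187,0],[-0.0305,0.0187,0],[-0.0305,0.0187,0],[-0.0305,0.0187,0],[-0.0305,0.0187,0],[-0.0305,0.0187,0],[-0.0305,0.0187,0],[-0.0305,0.0187,0],[0,0,0]], delta_rot=[[0,0,0],[0,0,0],[0,0,0],[0,0,9.5],[0,0,9.5],[0,0,9.5],[0,0,9.5],[0,0,9.5],[0,0,9.5],[0,0,1],[0,0,0],[0,0,0],[0,0,0],[0,0,0],[0,0,0],[0,0,0],[0,0,0],[0,0,0],[0,0,0],[0,0,0]], grip=[-1,-1,-1,-1,-1,-1,-1,-1,-1,-1,-1,-1,-1,-1,-1,-1,-1,-1,-1,-1])

```text
clock: 25.22
tool_pos: [0.5432, -0.2037, 0.1737]
eef_rot: [0.764, 0.645, -0.001, 0.001]
contact_force: [-0.4, 0.5, 0.3]
opening: 0.167
finger_force: 10.0
```

```bash
python3 - <<'E'
from h import *
go(.540,-.203,.108)
s=r.snapshot("scene")
cv2.imwrite("pics/c6.png",cv2.resize(s[150:300,330:530],(800,600)))
E
```

```text
t=25.23 at [ 0.5432 -0.2037  0.1737] y-az -9.7 tilt 0.20 open 14.7mm F [-0.4  0.5  0.3] grip 10.0 q7 -0.54
delta after turn [ 0.0004 -0.0033  0.0657]
```

View pics/c6.png

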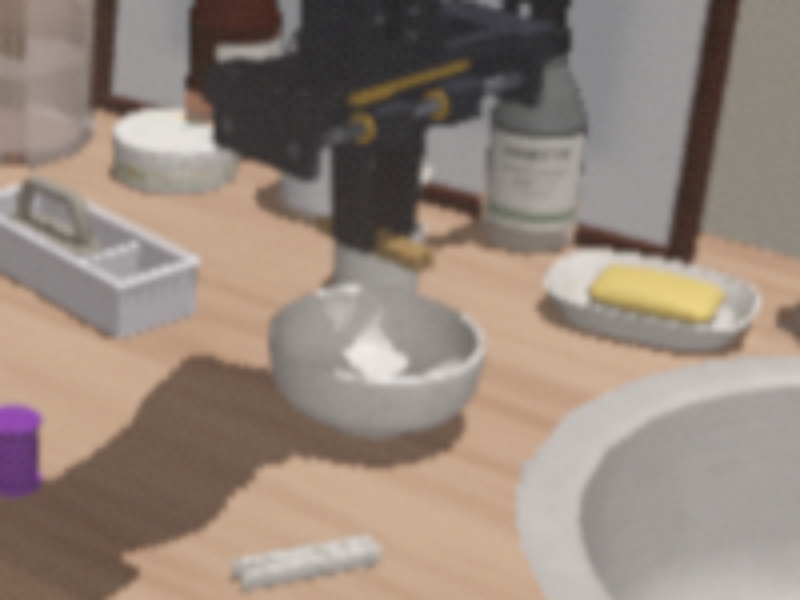

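The peg is held crosswise above the bowl, its end showing at crop (410,248). Lower it, release and lift.

Request:
play_rows(translation=[[0,-0.002,0.015],[0,0,0.018],[0,0,0.018],[0,0,0.014],[0,0,0],[0,0,0],[0,0,0],[0,0,0],[0,0,0],[0,0,-0.015],[0,0,-0.025],[0,0,-0.025]], delta_rot=[[0,0,0],[0,0,0],[0,0,0],[0,0,0],[0,0,0],[0,0,0],[0,0,0],[0,0,0],[0,0,0],[0,0,0],[0,0,0],[0,0,0]], grip=[-1,-1,-1,-1,-1,-0.3,-0.3,-0.3,-0.3,-0.3,-0.3,-0.3])

```text
clock: 26.78
tool_pos: [0.5414, -0.1995, 0.176]
eef_rot: [0.763, 0.646, -0.001, 0.001]
contact_force: [0.9, 0.6, -0.5]
opening: 0.349
finger_force: 0.0
```

```bash
python3 - <<'E'
from fit import *
s=r.snapshot("scene");t=r.snapshot("top")
for c in("scene","top"): look(c,["peg_wood","peg_white"])
rect("scene","peg_white",(.407,-.264),.008);rect("top","peg_white",(.407,-.264),.008)
go(.4035,-.2648,.13,60)
E
```

```text
scene peg_wood [ 0.548 -0.204  0.04 ] 0.42 [422. 239.]
scene peg_white [ 0.403 -0.27   0.01 ] 0.62 [408. 289.]
top peg_white [ 0.412 -0.265  0.017] 0.42 [428. 266.]
scene peg_white mean [ 0.4026 -0.2672] rectc [ 0.4032 -0.267 ] size [26. 73.] long-axis az 151.9
top peg_white mean [ 0.4071 -0.2668] rectc [ 0.4066 -0.2664] size [16. 57.] long-axis az 150.9
t=27.18 at [ 0.5408 -0.1995  0.1735] y-az -9.5 tilt 0.15 open 30.7mm F [-0.9  0.4 -1.5] grip 0.0 q7 -0.54
rz -69.5
delta after turn [ 0.0864 -0.1251  0.0436]
```

The wooden peg is reported inside the bowl. Next, the white peg.

Request:
play_rows(translation=[[0,0,0],[0,0,0],[0,0,0],[0,0,0],[0,0,0],[0,0,0],[0,0,0],[0.0217,-0.0313,0],[0.0217,-0.0313,0],[0.0217,-0.0313,0],[0.0217,-0.0313,0],[0,0,0.02],[0,0,0.02],[0,0,0],[0,0,0]], delta_rot=[[0,0,-10],[0,0,-10],[0,0,-10],[0,0,-10],[0,0,-10],[0,0,-10],[0,0,-10],[0,0,0],[0,0,0],[0,0,0],[0,0,0],[0,0,0],[0,0,0],[0,0,0],[0,0,0]], grip=[0,0,0,0,0,0,0,0,0,0,0,0,0,0,0])

```text
clock: 29.05
tool_pos: [0.4044, -0.2657, 0.1347]
eef_rot: [0.254, 0.967, -0.001, -0.0]
contact_force: [0.1, 0.6, 0.0]
opening: 0.5
finger_force: 0.0
```

```bash
python3 - <<'E'
from h import *
go(.404,-.2655,.068,60.5)
E
```

```text
t=29.05 at [ 0.4044 -0.2657  0.1347] y-az 60.6 tilt 0.08 open 44.0mm F [0.1 0.6 0. ] grip 0.0 q7 0.38
rz 0.1
delta after turn [0.0005 0.0001 0.0667]
```

Request:
play_rows(translation=[[0,0,0.015],[0,0,0.018],[0,0,0.018],[0,0,0.012],[0,0,0.003],[0,0,0],[0,0,0],[0,0,0],[0,0,0],[0,0,0],[0,0,0]], delta_rot=[[0,0,0],[0,0,0],[0,0,0],[0,0,0],[0,0,0],[0,0,0],[0,0,0],[0,0,0],[0,0,0],[0,0,0],[0,0,0]], grip=[0,0,0,0,0,0,-1,-1,-1,-1,-1], squeeze=10)

```text
clock: 30.42
tool_pos: [0.4042, -0.2661, 0.0687]
eef_rot: [0.254, 0.967, -0.001, 0.0]
contact_force: [-0.9, 0.0, 3.9]
opening: 0.172
finger_force: 10.0
```

```bash
python3 - <<'E'
from h import *
go(.557,-.203,.16,-9.5)
E
```

```text
t=30.43 at [ 0.4042 -0.2661  0.0687] y-az 60.5 tilt 0.11 open 15.1mm F [-0.9  0.   3.9] grip 10.0 q7 0.20
rz 70.0
delta after turn [ 0.0874  0.1401 -0.0916]
```

Request:
play_rows(translation=[[0,0,-0.01],[0,0,-0.025],[0,0,-0.025],[0,0,-0.025],[0,0,-0.02],[0,0,0],[0,0,0],[0,0,0],[0,0,0],[0,0,0],[0.0175,0.028,0],[0.0175,0.028,0],[0.0175,0.028,0],[0.0175,0.028,0],[0.0175,0.028,0],[0,0,0],[0,0,0]], delta_rot=[[0,0,0],[0,0,0],[0,0,0],[0,0,10],[0,0,10],[0,0,10],[0,0,10],[0,0,10],[0,0,10],[0,0,10],[0,0,0],[0,0,0],[0,0,0],[0,0,0],[0,0,0],[0,0,0],[0,0,0]], grip=[-1,-1,-1,-1,-1,-1,-1,-1,-1,-1,-1,-1,-1,-1,-1,-1,-1])

```text
clock: 32.55
tool_pos: [0.5556, -0.2029, 0.1733]
eef_rot: [0.763, 0.646, -0.002, -0.0]
contact_force: [0.2, 0.3, -0.4]
opening: 0.169
finger_force: 10.0
```

```bash
python3 - <<'E'
from h import *
go(.557,-.203,.115)
s=r.snapshot("scene")
cv2.imwrite("pics/c7.png",cv2.resize(s[180:280,360:500],(560,400)))
E
```

```text
t=32.55 at [ 0.5556 -0.2029  0.1733] y-az -9.5 tilt 0.17 open 14.9mm F [ 0.2  0.3 -0.4] grip 10.0 q7 -0.55
delta after turn [0.0003 0.0015 0.0583]
```

View pics/c7.png

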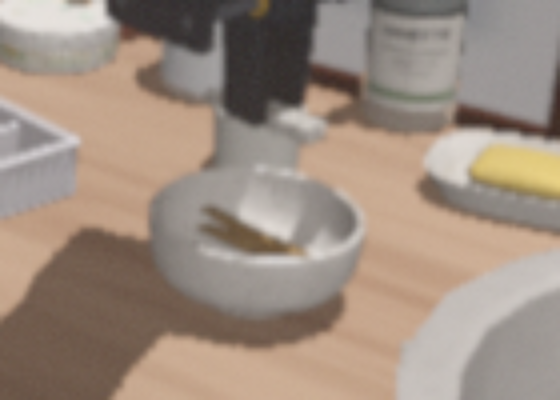

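The wooden peg lies in the bowl at crop (250,235) and the white one is held above it. Lower and release.

Request:
play_rows(translation=[[0,0,0.015],[0,0,0.018],[0,0,0.015],[0,0,0.007],[0,0,0],[0,0,0],[0,0,0],[0,0,0],[0,0,0],[0,0,-0.015],[0,0,-0.025],[0,0,-0.025],[0,0,-0.025]], delta_rot=[[0,0,0],[0,0,0],[0,0,0],[0,0,0],[0,0,0],[0,0,0],[0,0,0],[0,0,0],[0,0,0],[0,0,0],[0,0,0],[0,0,0],[0,0,0]], grip=[-1,-1,-1,-1,-1,-0.3,-0.3,-0.3,-0.3,-0.3,-0.3,-0.3,-0.3])

```text
clock: 34.22
tool_pos: [0.5568, -0.2024, 0.2102]
eef_rot: [0.763, 0.646, -0.0, 0.001]
contact_force: [-0.2, 0.6, -1.0]
opening: 0.352
finger_force: 0.0
```

```bash
cat > dr.py <<'E'
from fit import *
s=r.snapshot("scene");t=r.snapshot("top")
look("scene",["peg_wood","peg_white"]);look("top",["peg_wood","peg_white"])
fit("dropper",(.4,.212),yaw=False);fit("dropper",(.4,.212),yaw=False,cams=("scene",));fit("dropper",(.4,.212),yaw=False,cams=("top",))
k=lambda im,x,y,w,h:cv2.resize(im[y:y+h,x:x+w],(400,400),interpolation=cv2.INTER_CUBIC)
A=[]
for c,im,o in(("scene",s,(217,165,60,60)),("top",t,(215,190,60,60))):
    b=k(im,*o)
    for (x,y),col in(((.4036,.2209),(0,0,255)),((.396,.214),(255,0,0))):
        for rr,z in((.0165,0),(.0165,.06),(.003,.102)):
            th=np.linspace(0,6.29,40);uv=np.array([proj(c,[x+rr*np.cos(a),y+rr*np.sin(a),z]) for a in th])
            cv2.polylines(b,[((uv+.5-o[:2])*400/60).astype(np.int32)],False,col,1)
    A.append(b)
A.append(cv2.resize(s[200:270,380:470],(400,311)));im=np.zeros((311,800,3),np.uint8);im[:,:400]=A[2];im[:,400:]=cv2.resize(t[180:240,385:445],(400,311))
cv2.imwrite("pics/c8.png",cv2.resize(np.vstack([np.hstack(A[:2]),im]),(660,587)))
go(.4,.215,.2)
E
python3 dr.py
```

```text
scene peg_wood [0.535 0.244 0.03 ] 0.68 [280. 194.]
scene peg_wood [ 0.557 -0.202  0.035] 0.56 [423. 239.]
scene peg_white [ 0.565 -0.211  0.046] 0.74 [430. 234.]
dropper ['scene', 'top'] [0.4025 0.2203] yaw - 1-IoU 0.195
dropper ['scene'] [0.4032 0.2193] yaw - 1-IoU 0.186
dropper ['top'] [0.3973 0.218 ] yaw - 1-IoU 0.177
t=34.73 at [ 0.5563 -0.2024  0.2076] y-az -9.5 tilt 0.14 open 30.9mm F [-1.1 -0.2  0.6] grip 0.0 q7 -0.51
delta after turn [ 0.3861 -0.2228  0.0074]
```

View pics/c8.png

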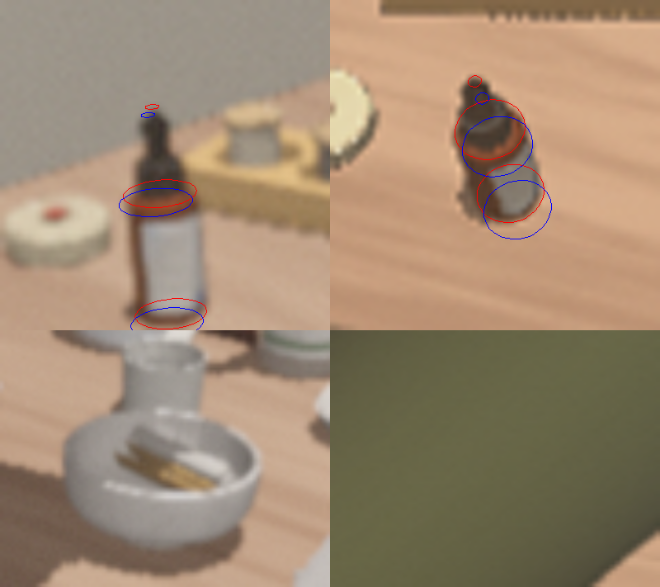

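Both pegs lie in the bowl at crop (180,465). The dropper outlines match to about 1 px at (0.4015, 0.219). Move above the dropper.

Request:
play_rows(translation=[[0,0,0],[0.0377,-0.0244,0],[0.0377,-0.0244,0],[0.0377,-0.0244,0],[0.0377,-0.0244,0],[0.0377,-0.0244,0],[0.0377,-0.0244,0],[0.0377,-0.0244,0],[0.0377,-0.0244,0],[0.0377,-0.0244,0],[0.0377,-0.0244,0],[0,0,0],[0,0,0]], delta_rot=[[0,0,3.3],[0,0,0],[0,0,0],[0,0,0],[0,0,0],[0,0,0],[0,0,0],[0,0,0],[0,0,0],[0,0,0],[0,0,0],[0,0,0],[0,0,0]], grip=[0.4,0.4,0.4,0.4,0.4,0.4,0.4,0.4,0.4,0.4,0.4,0.4,0.4])

```text
clock: 36.35
tool_pos: [0.402, 0.2183, 0.2075]
eef_rot: [0.781, 0.624, -0.001, 0.001]
contact_force: [0.0, -0.1, -0.3]
opening: 0.702
finger_force: 0.0
```

```bash
python3 - <<'E'
from h import *
go(.4015,.219,.106,-12.8)
E
```

```text
t=36.35 at [0.402  0.2183 0.2075] y-az -12.8 tilt 0.18 open 61.8mm F [ 0.  -0.1 -0.3] grip 0.0 q7 -1.53
rz 0.0
delta after turn [ 0.0009 -0.0006  0.1015]
```

Request:
play_rows(translation=[[0,0,0.012],[0,0,0.018],[0,0,0.018],[0,0,0.018],[0,0,0.018],[0,0,0.012],[0,0,0.004],[0,0,0],[0,0,0]], delta_rot=[[0,0,0],[0,0,0],[0,0,0],[0,0,0],[0,0,0],[0,0,0],[0,0,0],[0,0,0],[0,0,0]], grip=[0.4,0.4,0.4,0.4,0.4,0.4,0.4,0.4,0.4])

```text
clock: 37.48
tool_pos: [0.4022, 0.2187, 0.108]
eef_rot: [0.782, 0.624, -0.001, 0.0]
contact_force: [-0.1, -0.1, 1.7]
opening: 0.696
finger_force: 0.0
```

Request:
play_rows(translation=[[0,0,0],[0,0,0],[0,0,0],[0,0,0],[0,0,0],[0,0,-0.01],[0,0,-0.02],[0,0,-0.025],[0,0,-0.025],[0,0,-0.015],[0,0,0]], delta_rot=[[0,0,0],[0,0,0],[0,0,0],[0,0,0],[0,0,0],[0,0,0],[0,0,0],[0,0,0],[0,0,0],[0,0,0],[0,0,0]], grip=[-1,-1,-1,-1,-1,-1,-1,-1,-1,-1,-1], squeeze=18)

```text
clock: 38.85
tool_pos: [0.4023, 0.2191, 0.2034]
eef_rot: [0.781, 0.624, 0.0, 0.0]
contact_force: [-0.7, -0.0, -0.2]
opening: 0.361
finger_force: 17.9
```

```bash
python3 - <<'E'
from fit import *
t=r.snapshot("top");s=r.snapshot("scene")
fit("stain_caddy",(.5796,.034));fit("stain_caddy",(.5796,.034),cams=("scene",));fit("stain_caddy",(.5796,.034),cams=("top",))
go(.567,-.018,.2,-12.8)
E
```

```text
stain_caddy ['scene', 'top'] [0.5806 0.0348] yaw 168.3 1-IoU 0.054
stain_caddy ['scene'] [0.5808 0.0331] yaw -11.4 1-IoU 0.048
stain_caddy ['top'] [0.5803 0.036 ] yaw 168.9 1-IoU 0.057
t=39.15 at [0.4017 0.2189 0.2021] y-az -12.7 tilt 0.17 open 31.7mm F [ 0.6  0.6 -0.3] grip 17.9 q7 -1.56
rz 0.1
delta after turn [-0.1944  0.2137  0.0024]
```

Request:
play_rows(translation=[[-0.0278,0.0308,0],[-0.0278,0.0308,0],[-0.0278,0.0308,0],[-0.0278,0.0308,0],[-0.0278,0.0308,0],[-0.0278,0.0308,0],[-0.0278,0.0308,0],[0,0,0],[0,0,0]], delta_rot=[[0,0,0],[0,0,0],[0,0,0],[0,0,0],[0,0,0],[0,0,0],[0,0,0],[0,0,0],[0,0,0]], grip=[-1,-1,-1,-1,-1,-1,-1,-1,-1])

```text
clock: 40.28
tool_pos: [0.5686, -0.0176, 0.2025]
eef_rot: [0.781, 0.624, -0.001, -0.0]
contact_force: [-1.3, 0.6, -1.4]
opening: 0.357
finger_force: 17.9
```

```bash
python3 - <<'E'
from fit import *
s=r.snapshot("scene");t=r.snapshot("top")
look("scene",["dropper"]);look("top",["dropper"])
fit("dropper",(.569,-.018),cams=("scene",),yaw=False,z=.094,maxd=40)
go(.569,-.018,.115,-12)
cv2.imwrite("pics/c9.png",cv2.resize(s[130:250,280:440],(800,600)))
E
```

```text
scene dropper [ 0.557 -0.025  0.135] 0.84 [361. 177.]
scene dropper [0.647 0.342 0.042] 0.8 [286. 172.]
top dropper [0.648 0.343 0.054] 0.75 [238. 136.]
dropper ['scene'] [ 0.5696 -0.0148] yaw - 1-IoU 0.26
t=40.52 at [ 0.5689 -0.0172  0.2031] y-az -12.6 tilt 0.10 open 31.5mm F [ 1.4 -0.8 -1.6] grip 17.9 q7 -0.91
rz -0.6
delta after turn [-0.0006  0.0003  0.0881]
```

View pics/c9.png

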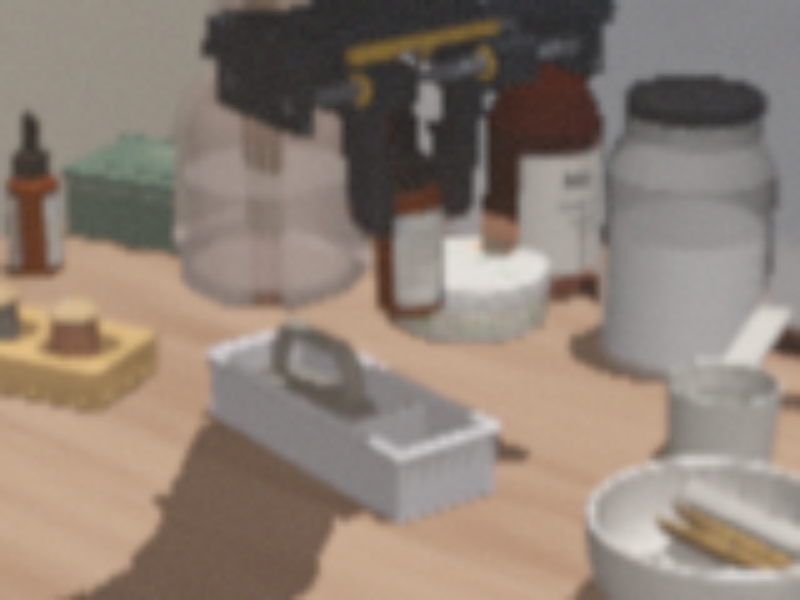

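The bottle hangs upright at crop (412,250), over the bay. Lower it.

Request:
play_rows(translation=[[-0.001,0,0.012],[0,0,0.015],[0,0,0.015],[0,0,0.015],[0,0,0.015],[0,0,0.01],[0,0,0.005],[0,0,0],[0,0,0]], delta_rot=[[0,0,0],[0,0,0],[0,0,0],[0,0,0],[0,0,0],[0,0,0],[0,0,0],[0,0,0],[0,0,0]], grip=[-1,-1,-1,-1,-1,-1,-1,-1,-1])

```text
clock: 41.65
tool_pos: [0.5693, -0.0194, 0.1165]
eef_rot: [0.781, 0.624, -0.0, 0.001]
contact_force: [-0.3, 0.5, -1.0]
opening: 0.358
finger_force: 17.9
```

Nearly on the floor. Lower slightly more, then release gently and lift.

Request:
play_rows(translation=[[0,0,0.002],[0,0,0.001],[0,0,0],[0,0,0],[0,0,0],[0,0,0],[0,0,0],[0,0,-0.01],[0,0,-0.02],[0,0,-0.025],[0,0,-0.025],[0,0,-0.025],[0,0,-0.025],[-0.03,-0.01,0],[-0.03,-0.01,0],[-0.03,-0.01,0],[-0.03,-0.01,0],[-0.03,-0.01,0],[0,0,0]], delta_rot=[[0,0,0],[0,0,0],[0,0,0],[0,0,0],[0,0,0],[0,0,0],[0,0,0],[0,0,0],[0,0,0],[0,0,0],[0,0,0],[0,0,0],[0,0,0],[0,0,0],[0,0,0],[0,0,0],[0,0,0],[0,0,0],[0,0,0]], grip=[-1,-1,0.2,0.2,0.2,0.2,0.2,0.2,0.2,0.2,0.2,0.2,0.2,0.2,0.2,0.2,0.2,0.2,0.2])

```text
clock: 44.02
tool_pos: [0.4857, -0.1571, 0.2435]
eef_rot: [0.783, 0.622, -0.002, 0.001]
contact_force: [0.1, -0.5, -0.2]
opening: 0.597
finger_force: 0.0
```

```bash
python3 - <<'E'
from h import *
s=r.snapshot("scene");cv2.imwrite("pics/c10.png",cv2.resize(s[140:290,200:460],(800,462)))
look("scene",["dropper","reel_rust","reel_cream","reel_grey","tape","peg_wood","peg_white"])
E
```

```text
scene dropper [0.648 0.342 0.04 ] 0.75 [286. 172.]
scene reel_rust [0.546 0.193 0.037] 0.54 [295. 195.]
scene reel_rust [0.402 0.318 0.011] 0.35 [224. 208.]
scene reel_cream [ 0.562 -0.024  0.061] 0.71 [362. 206.]
scene reel_cream [ 0.366 -0.112  0.022] 0.66 [333. 264.]
scene reel_cream [0.517 0.296 0.037] 0.6 [262. 189.]
scene tape [0.404 0.315 0.008] 0.84 [226. 209.]
scene peg_wood [ 0.557 -0.202  0.036] 0.72 [424. 238.]
scene peg_white [ 0.564 -0.212  0.045] 0.67 [430. 235.]
```

View pics/c10.png

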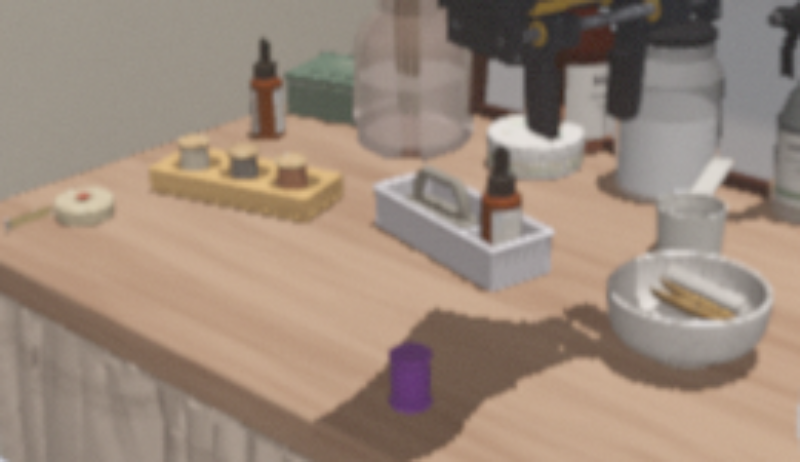

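All five items are in place: the dropper stands in the bay at crop (502,205) and the reels in the block at (193,152), (243,162) and (292,170). Both pegs are in the bowl at (700,295). The tape is untouched and the arm is clear.

```bash
python3 -c "
from plant import r
print(r.finish_job())"
```

```text
the job is handed in; nothing more can be done
None
```

The job is handed in: the last picture shows both reels in the block's outer wells, both pegs in the bowl and the dropper upright in the caddy bay, with the grey reel and tape left in place; it took about 44 s.

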